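Unstack the specimen mounts into their colour-coded dishes

TASK

The polished specimen mounts have been left in two piles, which scratches them: take the piles apart and set each mount, polished face up, flat on the lining of the dish of its own colour (the rectangular yellow one square in its rectangular dish). Set them down gently, without dropping or knocking any down, and let go of them all.

Things in the scene. Friction and masses are not known exactly. Their poses are not given: they have to be found in the camera images.
- yellow_mount: Rectangular block 70 (its x) x 45 (its y) mm, bright yellow resin, a green strip with copper dots let into the top. Loose specimen mount, 22 mm high, 85 g or so; origin at the centre of its underside, z up through the polished face. The yellow or the white mount (either) is the bottom of the pile of three, the other that of the pile of two; both stand on the bench (height 0), and every mount lies within about 5 mm of the centre of the one below it.
- white_mount: Disc of 50 mm diameter, white resin, a steel T section let into the top. Loose specimen mount, 22 mm high, 75 g or so; origin at the centre of its underside, z up through the polished face.
- red_mount: Disc of 38 mm diameter, red resin, a steel ring let into the top. Loose specimen mount, 22 mm high, 55 g or so; origin at the centre of its underside, z up through the polished face. The red or the blue mount (either) lies on a bottom mount, in each pile one of them.
- blue_mount: Disc of 38 mm diameter, blue resin, a steel bar let into the top. Loose specimen mount, 22 mm high, 55 g or so; origin at the centre of its underside, z up through the polished face.
- green_mount: Disc of 25 mm diameter, green resin, a small round steel pin let into the top. Loose specimen mount, 22 mm high, 25 g or so; origin at the centre of its underside, z up through the polished face. It is the top of the pile of three, on the red or the blue mount.
- yellow_dish: Fixed rectangular dish, 100 (its x) x 75 (its y) mm outside and 94 x 69 mm inside (12 mm of room on every side of the yellow mount when square to it), grey plastic with a yellow lining; place of the yellow mount. Rim 9 mm above the bench, lined floor 4 mm above the bench (rim stands 5 mm above the floor). Origin on the bench under its centre, z up.
- white_dish: Fixed round dish, 80 mm outside and 74 mm inside diameter, grey plastic with a white lining; place of the white mount. Rim 9 mm above the bench, lined floor 4 mm above the bench (rim stands 5 mm above the floor). Origin on the bench under its centre, z up.
- red_dish: Fixed round dish, 68 mm outside and 62 mm inside diameter, grey plastic with a red lining; place of the red mount. Rim 9 mm above the bench, lined floor 4 mm above the bench (rim stands 5 mm above the floor). Origin on the bench under its centre, z up.
- blue_dish: Fixed round dish, 68 mm outside and 62 mm inside diameter, grey plastic with a blue lining; place of the blue mount. Rim 9 mm above the bench, lined floor 4 mm above the bench (rim stands 5 mm above the floor). Origin on the bench under its centre, z up.
- green_dish: Fixed round dish, 55 mm outside and 49 mm inside diameter, grey plastic with a green lining; place of the green mount. Rim 9 mm above the bench, lined floor 4 mm above the bench (rim stands 5 mm above the floor). Origin on the bench under its centre, z up.
Things that resemble listed ones, but are neither listed nor needed, are in the scene too. What is shaped like the red_dish but black or brown is not meant.

How it is judged:
By the outcome, as a careful person would: the job done as asked, in the order asked, and still so for the second after the job is handed in, with the robot touching nothing.
It also fails if it takes over 136 s, if anything falls off the work surface, if the arm or the gripper's body presses on something with over 40 N, if the wrist force passes 120 N, or if a joint passes its speed limit or range.

ROBOT

A 6-joint arm with a two-finger parallel gripper is mounted at the origin on the work surface. World frame = base frame: x ahead of the robot, y to its left, z up, the work surface at z = 0. Lengths are in m, angles in rad, forces in N, time in s.
With the tool pointing down it reaches from about 0.375 to 0.975 m from the base axis. Payload 3.8 kg.
Tool frame: the origin (TCP) lies midway between the tips of the shut fingers; the grasp point (between the pads) lies 19 mm behind it; z points along the fingers, y is the line along which they close (so a half turn about z gives the same grasp; the last joint's range is limited). The gripper opens to 85 mm and grips with 20 to 120 N. Pads are 22 mm wide; open, the fingers measure 114 mm over their backs; the gripper's body (76 mm by 85 mm) begins 54 mm behind the grasp point. The pads swing forward as they close: fully open they stand 13 mm farther back than shut.
Start: joints at [1.181, 0.264, 1.604, -0, 1.274, -0.037], TCP at [0.233, 0.633, 0.231] pointing down, gripper open.
Joint ranges: [-2.63, 2.63], [-0.94, 2.18], [0.31, 2.57], [-1.31, 4.45], [0, 2.66], [-2.55, 2.55]. Speed limits (rad/s): [2.57, 2.57, 3.14, 3.14, 3.14, 3.14].

INTERFACE

Orientations are given as a rotation vector (axis times angle).
In Python, from workcell import bot gives the robot as it stands.
- The arm moves only by the tool jog_arm, never from a script. Its argument "motion" is a list of rows, each a list of 5 numbers: the opening, from -1 (shut) to 1 (fully open), then the shift along the tool's x, y, z in mm, then the turn about the tool's z in degrees. In form: [[claw, x, y, z, twist], ...]. A call has 1 to 10 rows; each row shifts and turns the commanded pose from where the row before left it, along the tool's axes as they then stand; what a row does not reach is not made up. A row lasts 1/12 s, in which the tool goes at most 41.7 mm and 7.16 degrees, less where a joint would pass 70% of its speed; a pose out of reach is approached as far as the arm can. A call with a gripper value outside its range is refused whole. The fingers move at their own pace and stop on an object; "force" is the grip in N (left out, the last holds). Time passes only in rows, so rows that do not move let the fingers close. It gives the time, the measured TCP pose, the force, the opening and the grip force at its end, in the units of the state.
- bot.read_state(): the state, without advancing time (a new reading comes with each control period).
- bot.read_camera(name): name is "scene" or "top" or "wrist"; returns (picture, depth): 420x560x3 uint8, red, green, blue; 420x560 float32, m along the optical axis (not along the pixel's ray), 0 where there is no reading.
- bot.get_calibration(name): a dict with "vfov" (degrees; the focal length in pixels is half the picture's height over the tangent of half this angle, whatever the lens; pixels are square), "cx", "cy" (the principal point, pixels), "dist" ([k1, k2, p1, p2, k3] as OpenCV has them; the pictures are not rectified), "rvec" (rotation vector, rad) and "tvec" (3), from world to camera coordinates, as OpenCV has them; the wrist camera has in their place "tool_from_camera" (4x4, takes a point from camera to tool coordinates, whose origin is the TCP and whose axes are the flange's). Camera axes: x right, y down, z forward; pixel columns grow to the right and rows downward; lengths in m; the calibration is good to about 2 mm. A picture is of the moment at which its call begins: read the wrist's pose just before it. get_calibration takes no time and is no camera call.
- bot.finish_job(): hands the job in; it is judged then, once.
The state is a dict: "time": time; "q": joint angles; "joint_vel": joint speeds; "joint_torque": joint torques, N m; "tool_pos": TCP position; "tcp_rot": TCP orientation; "wrist_force": force on the tool from outside, world axes, zero at the start; "torque": the same for the moment, N m; "width": opening from 0.0 (shut) to 1.0 (fully open); "grip_force": force on a finger pad.
Only numpy, scipy, OpenCV 4.12 (cv2) and the standard library are available. Lean on these libraries where they do the work, as an engineer would, in place of code of your own. Each camera call takes 0.05 s, during which the arm holds its last target. There are 200 camera calls.

## Working session

There is one attempt and no reset: what is moved stays moved. The work goes in short steps, Python scripts to look and compute and a tool call to move; the robot and the scene stay as the last step left them, time stands still between calls to the robot, and variables do not carry over. Pictures are saved under pics/ and viewed, at most 14 in all, crops included, and the job is handed in when it is done.

Besides the shell and the picture viewer there is one more tool, called after "Request:" as a command line: name --pt "numbers of a row" for each row, then --argument value for the rest. jog_arm: Moves the arm, as the interface text tells. Its arguments: {"type":"object","properties":{"motion":{"type":"array"},"force":{"type":"number"}},"required":["motion"]}

```bash
mkdir -p pics; cat > h.py <<'E'
import numpy as np, cv2
from workcell import bot
def cam(n):
    s=bot.read_state(); im,d=bot.read_camera(n); c=bot.get_calibration(n)
    f=210/np.tan(np.radians(c["vfov"])/2)
    K=np.array([[f,0,c["cx"]],[0,f,c["cy"]],[0,0,1.]])
    D=np.array(c["dist"],float)
    if n=="wrist":
        T=np.array(c["tool_from_camera"]); R=cv2.Rodrigues(np.array(s["tcp_rot"],float))[0]
        Rw=R@T[:3,:3]; t=R@T[:3,3]+np.array(s["tool_pos"])
    else:
        R=cv2.Rodrigues(np.array(c["rvec"],float))[0]; Rw=R.T; t=-R.T@np.array(c["tvec"]).ravel()
    return im,d,K,D,Rw,t
def xyz(d,K,D,Rw,t):
    h,w=d.shape; u,v=np.meshgrid(np.arange(w),np.arange(h))
    p=cv2.undistortPoints(np.stack([u,v],-1).reshape(-1,1,2).astype(np.float64),K,D).reshape(h,w,2)
    P=np.dstack([p,np.ones((h,w))])*d[...,None]
    W=P@Rw.T+t; W[d==0]=np.nan
    return W
def save(n,im): cv2.imwrite("pics/"+n+".png",im[...,::-1])
E
python3 - <<'E'
from h import *
for n in("top","scene"):
    a=cam(n); save(n+"0",a[0]); W=xyz(*a[1:]); np.save(n+"0.npy",W); np.save(n+"0i.npy",a[0]); print(n,a[5],a[2][0,0],a[3])
print(bot.read_state())
E
```

```text
top [ 0.31572161 -0.04304842  1.08281381] 445.01976552820486 [-0.04802819  0.          0.          0.          0.        ]
scene [0.95708777 0.75937898 1.31124051] 493.03677808666976 [0.05288112 0.         0.         0.         0.        ]
{'time': 0.1, 'q': array([ 1.18108662e+00,  2.64693653e-01,  1.60524722e+00,  5.53275321e-06,
        1.27371735e+00, -3.68948212e-02]), 'joint_vel': array([-0.00080659, -0.00107213, -0.00390739,  0.00032813, -0.00093711,
       -0.00121668]), 'joint_torque': array([ 1.51896129e-03, -5.16700244e+01, -3.68596745e+01, -9.18831552e-05,
        6.22410531e-03, -4.85389921e-05]), 'tool_pos': array([0.23298188, 0.63280337, 0.23007058]), 'tcp_rot': array([-0.55125497, -3.09239918,  0.00316886]), 'wrist_force': array([0.46252066, 0.40560964, 0.00962346]), 'torque': array([-0.01641246, -0.00027572, -0.02463101]), 'grip_force': 0.0, 'width': 1.001006334644919}
```

View pics/top0.png

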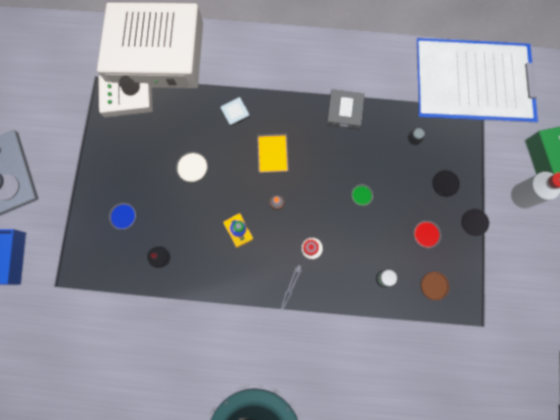

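View pics/scene0.png

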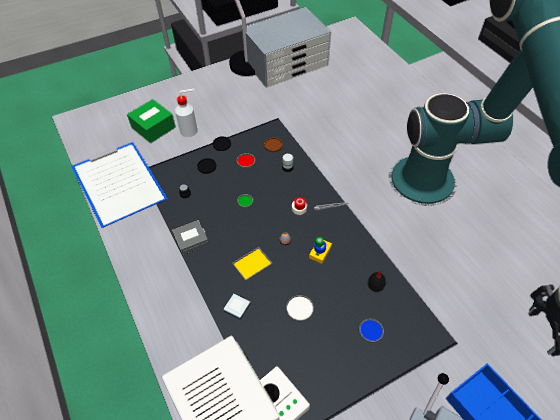

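The top view shows the pile of three at (238,230), yellow/blue/green, and the pile of two at (312,248), white/red. The dishes are yellow (273,153), white (192,167), blue (122,216), green (362,195) and red (427,234). The black dishes (446,183) and (475,222), the brown dish (434,286) and the capped bottles are lookalikes.

```bash
python3 - <<'E'
from h import *
W=np.load("top0.npy"); im=np.load("top0i.npy"); hsv=cv2.cvtColor(im,cv2.COLOR_RGB2HSV)
seeds=dict(yd=(273,153),wd=(192,167),bd=(122,216),gd=(362,195),rd=(427,234))
for k,(u,v) in seeds.items():
    diff=np.abs(im.astype(int)-im[v,u].astype(int)).sum(-1)<90
    n,l=cv2.connectedComponents(diff.astype(np.uint8)); m=l==l[v,u]
    P=W[m]; P=P[~np.isnan(P[:,0])]
    c,sz,a=cv2.minAreaRect((P[:,:2]*1000).astype(np.float32)); 
    print(k,c,sz,a,np.median(P[:,2])*1000,im[v,u],m.sum())
for nm,(u,v),r in(("p3",(238,230),22),("p2",(312,248),14)):
    Q=W[v-r:v+r,u-r:u+r].reshape(-1,3)*1000; C=im[v-r:v+r,u-r:u+r].reshape(-1,3)
    for lo,hi in((15,30),(37,50),(58,75)):
        s=(Q[:,2]>lo)&(Q[:,2]<hi)
        if s.sum()>5:
            c,sz,a=cv2.minAreaRect(Q[s,:2].astype(np.float32)); print(nm,lo,s.sum(),c,sz,a,np.median(Q[s,2]))
# tall things on the mat
H=W[...,2]; m=((H>.012)&(W[...,0]>.3)&(W[...,0]<.95)).astype(np.uint8)
n,l,st,ce=cv2.connectedComponentsWithStats(m)
for i in range(1,n):
    if st[i,4]>15: P=W[l==i]; print(ce[i].round(),st[i,4],np.median(P,0).round(3),P[:,2].max().round(3))
big=cv2.resize(im[120:300,90:490],(800,360),interpolation=cv2.INTER_CUBIC); save("big",big)
E
```

```text
yd (672.2332763671875, 22.983062744140625) (91.82008361816406, 66.15885925292969) 7.869680881500244 4.060923523628857 [247 207   0] 870
wd (617.670166015625, 223.43115234375) (71.83826446533203, 69.9447021484375) 10.38716983795166 3.79517924805417 [246 242 236] 588
bd (476.79315185546875, 377.6279296875) (56.10686111450195, 58.77409362792969) 5.471362113952637 4.338470876957823 [ 30  69 200] 440
gd (583.6380004882812, -209.49656677246094) (43.89875411987305, 43.48575973510742) 50.425445556640625 4.0597626613742 [ 24 158  51] 260
rd (499.61083984375, -374.09417724609375) (56.606773376464844, 54.99803924560547) 47.270469665527344 3.951511257399676 [220  32  31] 427
p3 15 331 (466.6685485839844, 87.15467834472656) (70.18360900878906, 44.308650970458984) 32.39732360839844 22.41271610806872
p3 37 104 (468.1954650878906, 84.9825210571289) (36.657196044921875, 35.802223205566406) 8.189533233642578 43.882743764973476
p3 58 94 (469.20587158203125, 81.47529602050781) (23.10837745666504, 24.023921966552734) 6.197993755340576 66.1117604744066
p2 15 123 (438.4620361328125, -94.11865234375) (47.73371887207031, 45.56983184814453) 4.374645233154297 22.16724279632021
p2 37 206 (438.79150390625, -90.4531478881836) (35.70741653442383, 35.28628158569336) 4.601093769073486 44.11592487646976
[144.  65.] 7279 [0.849 0.372 0.088] 0.097
[532.  85.] 128 [ 0.922 -0.644  0.014] 0.02
[345. 109.] 1225 [ 0.796 -0.152  0.033] 0.04
[234. 111.] 425 [0.772 0.132 0.015] 0.021
[542. 169.] 2388 [ 0.663 -0.628  0.069] 0.161
[417. 135.] 135 [ 0.743 -0.335  0.035] 0.041
[ 13. 174.] 2066 [0.55  0.669 0.022] 0.086
[276. 201.] 154 [ 0.541 -0.     0.031] 0.048
[238. 230.] 542 [0.463 0.085 0.024] 0.07
[ 14. 252.] 628 [0.362 0.613 0.037] 0.061
[311. 248.] 338 [ 0.437 -0.093  0.042] 0.052
[159. 256.] 393 [0.383 0.26  0.048] 0.091
[387. 278.] 272 [ 0.382 -0.27   0.055] 0.061
```

View pics/big.png

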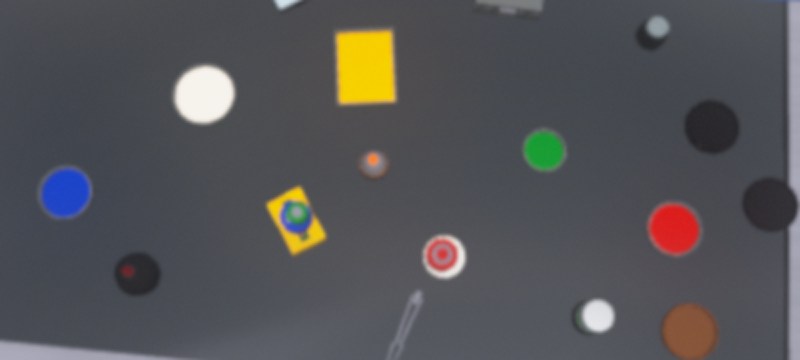

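The crop confirms both piles and the five coloured dishes. First I turn the tool so its x is along world y and its y along world x.

Request:
jog_arm --pt "1 0 0 0 7" --pt "1 0 0 0 7" --pt "1 0 0 0 7" --pt "1 0 0 0 7" --pt "1 0 0 0 7" --pt "1 0 0 0 7" --pt "1 0 0 0 7" --pt "1 0 0 0 7" --pt "1 0 0 0 7" --pt "1 0 0 0 6.8" --force 30

```text
time: 0.93
tool_pos: [0.2331, 0.633, 0.2305]
tcp_rot: [2.228, 2.214, -0.002]
wrist_force: [0.9, -0.1, 0.4]
width: 1.003
grip_force: 0.0
```

Request:
jog_arm --pt "1 -35 15 0 0" --pt "1 -35 15 0 0" --pt "1 -35 15 0 0" --pt "1 -35 15 0 0" --pt "1 -35 15 0 0" --pt "1 -35 15 0 0" --pt "1 -35 15 0 0" --pt "1 -35 15 0 0" --pt "1 -35 15 0 0" --pt "1 -35 15 0 0"

```text
time: 1.77
tool_pos: [0.3831, 0.2815, 0.2309]
tcp_rot: [-2.221, -2.222, 0.001]
wrist_force: [0.2, -0.1, -0.4]
width: 1.001
grip_force: 0.0
```

Request:
jog_arm --pt "1 -34 14 0 0" --pt "1 -34 14 0 0" --pt "1 -34 14 0 0" --pt "1 -33 14 0 0" --pt "1 -33 14 0 0" --pt "1 -33 16 0 0" --pt "1 0 0 0 0" --pt "1 0 0 0 0"

```text
time: 2.43
tool_pos: [0.4693, 0.0807, 0.2309]
tcp_rot: [-2.226, -2.216, 0.001]
wrist_force: [-0.1, 0.1, -0.9]
width: 1.0
grip_force: 0.0
```

```bash
cat >> h.py <<'E'
def levels(W,x,y,r=.05,bands=((15,30),(37,50),(59,75))):
    for lo,hi in bands:
        m=(np.hypot(W[...,0]-x,W[...,1]-y)<r)&(W[...,2]*1000>lo)&(W[...,2]*1000<hi)
        P=W[m]*1000
        if len(P)>30:
            p=P[:,:2].astype(np.float32); (cc,rr)=cv2.minEnclosingCircle(p); R=cv2.minAreaRect(p)
            print(lo,len(P),"mean",P.mean(0).round(1),"circ",np.round(cc,1),round(rr,1),"rect",np.round(R[0],1),np.round(R[1],1),round(R[2],1))
E
python3 - <<'E'
from h import *
a=cam("wrist"); save("w1",a[0]); W=xyz(*a[1:]); print(a[5]); levels(W,.468,.083)
E
```

```text
[0.46891942 0.15726536 0.37356394]
15 1462 mean [464.8  89.9  22.2] circ [465.1  85.1] 40.9 rect [465.2  85.2] [69.8 45. ] 33.2
37 507 mean [466.   90.7  44.1] circ [467.1  83.9] 18.8 rect [466.7  86.7] [37.  31.6] 7.3
59 482 mean [468.5  80.7  66.1] circ [468.2  80. ] 12.5 rect [468.4  80.1] [24.3 24. ] 76.2
```

View pics/w1.png

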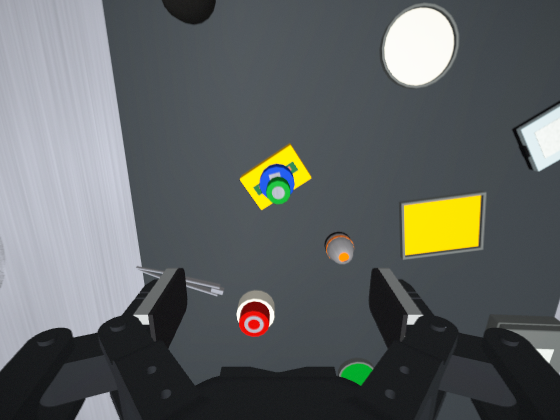

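Green top disc is at (278,190) px, which works out to (468,80) mm. Descending on it.

Request:
jog_arm --pt "0.1 -0.7 -1 35 0" --pt "0.1 0 0 35 0" --pt "0.1 0 0 35 0" --pt "0.1 0 0 35 0" --pt "0.1 0 0 20 0" --pt "0.1 0 0 12 0" --pt "0.1 0 0 9 0" --pt "0.1 0 0 0 0" --pt "0.1 0 0 0 0" --force 25

```text
time: 3.23
tool_pos: [0.4678, 0.0826, 0.0503]
tcp_rot: [-2.22, -2.223, 0.0]
wrist_force: [0.6, -0.0, 0.5]
width: 0.548
grip_force: 0.0
```

Request:
jog_arm --pt "-1 0 0 0 0" --pt "-1 0 0 0 0" --pt "-1 0 0 0 0" --pt "-1 0 0 0 0" --pt "-1 0 0 0 0" --pt "-1 0 0 0 0"

```text
time: 3.73
tool_pos: [0.4694, 0.082, 0.0518]
tcp_rot: [2.221, 2.22, 0.004]
wrist_force: [-1.4, 1.5, 6.3]
width: 0.281
grip_force: 24.8
```

Request:
jog_arm --pt "-1 0 0 -2 0" --pt "-1 0 0 -8 0" --pt "-1 0 0 -20 0" --pt "-1 0 0 -35 0" --pt "-1 0 0 -35 0" --pt "-1 0 0 0 0" --pt "-1 0 0 0 0"

```text
time: 4.32
tool_pos: [0.4704, 0.0818, 0.1536]
tcp_rot: [2.219, 2.218, 0.008]
wrist_force: [-0.3, 0.2, -0.1]
width: 0.278
grip_force: 24.6
```

```bash
python3 - <<'E'
from h import *
a=cam("wrist"); save("w2",a[0]); W=xyz(*a[1:]); levels(W,.467,.084)
s=bot.read_state(); print(s["tool_pos"],s["wrist_force"],s["width"])
E
```

```text
15 2282 mean [465.   90.8  22.2] circ [465.1  85.5] 40.6 rect [465.2  85.2] [70.2 45.2] 33.2
37 1572 mean [467.   84.9  44.1] circ [466.9  84. ] 19.0 rect [467.   84.3] [37.  37.1] 0.3
[0.46868282 0.08159235 0.1514689 ] [ 0.61521023 -0.39529814 -0.17942527] 0.2794093967404794
```

View pics/w2.png

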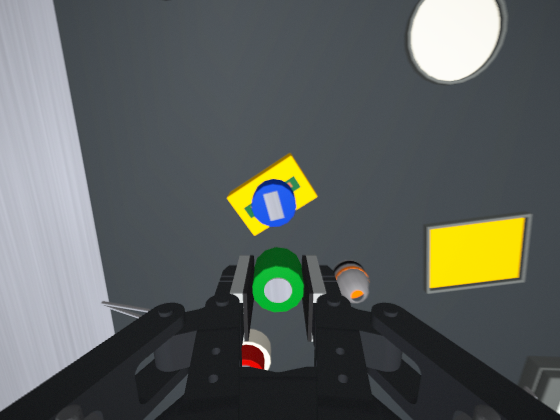

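Green (278,290) is held upright and blue has not moved. Carrying green to its dish.

Request:
jog_arm --pt "-1 -36 14 0 0" --pt "-1 -36 14 0 0" --pt "-1 -36 14 0 0" --pt "-1 -36 14 0 0" --pt "-1 -36 14 0 0" --pt "-1 -36 15 0 0" --pt "-1 -36 15 0 0" --pt "-1 -38 15 0 0" --pt "-1 0 0 0 0" --pt "-1 0 0 0 0"

```text
time: 5.2
tool_pos: [0.5819, -0.2101, 0.1477]
tcp_rot: [-2.223, -2.215, 0.003]
wrist_force: [-0.3, 0.4, -0.8]
width: 0.279
grip_force: 24.7
```

```bash
cat >> h.py <<'E'
def dish(W,im,x,y,rgb,r=.06):
    d=np.abs(im.astype(int)-np.array(rgb)).sum(-1)
    hue=lambda c: cv2.cvtColor(np.uint8([[c]]),cv2.COLOR_RGB2HSV)[0,0]
    m=(np.hypot(W[...,0]-x,W[...,1]-y)<r)&(np.abs(W[...,2]-.004)<.004)&(d<110)
    p=(W[m][:,:2]*1000).astype(np.float32); cc,rr=cv2.minEnclosingCircle(p); R=cv2.minAreaRect(p)
    print("dish n",len(p),"z",np.median(W[m][:,2]).round(4),"circ",np.round(cc,1),round(rr,1),"rect",np.round(R[0],1),np.round(R[1],1),round(R[2],1))
def st():
    s=[bot.read_state() for _ in range(1)][0]; print(s["time"],np.round(s["tool_pos"]*1000,1),np.round(s["wrist_force"],1),round(s["width"],3))
E
python3 - <<'E'
from h import *
st(); a=cam("wrist"); save("w3",a[0]); W=xyz(*a[1:]); dish(W,a[0],.5836,-.2095,(24,158,51),.04); st()
E
```

```text
5.2 [ 581.9 -210.1  147.7] [-0.3  0.4 -0.8] 0.279
dish n 34 z 0.0044 circ [ 582.1 -211.3] 24.4 rect [ 584.7 -221.1] [48.6 25.2] 14.9
5.25 [ 581.4 -208.5  147.8] [-1.1 -0.2 -0.6] 0.275
```

Request:
jog_arm --pt "-1 0 1.5 35 0" --pt "-1 0 0 35 0" --pt "-1 0 0 30 0" --pt "-1 0 0 18 0" --pt "-1 0 0 10 0" --pt "-1 0 0 4 0" --pt "-1 0 0 0 0" --pt "-1 0 0 0 0"

```text
time: 5.92
tool_pos: [0.5853, -0.2081, 0.0194]
tcp_rot: [2.22, 2.221, 0.001]
wrist_force: [0.7, 0.2, 0.6]
width: 0.283
grip_force: 24.7
```

Request:
jog_arm --pt "-1 0 0 1 0" --pt "-1 0 0 1 0" --pt "-1 0 0 0 0" --pt "-1 0 0 0 0"

```text
time: 6.25
tool_pos: [0.5851, -0.2086, 0.0171]
tcp_rot: [2.221, 2.22, 0.001]
wrist_force: [-0.4, -0.4, -0.6]
width: 0.281
grip_force: 24.7
```

Request:
jog_arm --pt "-1 0 0 1.5 0" --pt "-1 0 0 1.5 0" --pt "-1 0 0 1 0" --pt "-1 0 0 0 0" --pt "-1 0 0 0 0" --pt "-1 0 0 0 0"

```text
time: 6.75
tool_pos: [0.5844, -0.2083, 0.0122]
tcp_rot: [-2.222, -2.221, 0.0]
wrist_force: [-0.4, -0.6, -0.4]
width: 0.277
grip_force: 24.7
```

Request:
jog_arm --pt "-1 0 0 1 0" --pt "-1 0 0 0 0" --pt "-1 0 0 0 0"

```text
time: 7.0
tool_pos: [0.5846, -0.2084, 0.0119]
tcp_rot: [2.222, 2.221, -0.0]
wrist_force: [-1.4, 0.4, 4.7]
width: 0.274
grip_force: 25.1
```

Request:
jog_arm --pt "-1 0 0 1 0" --pt "-1 0 0 0 0" --pt "-1 0 0 0 0"

```text
time: 7.25
tool_pos: [0.5846, -0.2084, 0.0118]
tcp_rot: [-2.222, -2.221, 0.0]
wrist_force: [-4.7, 1.8, 10.1]
width: 0.279
grip_force: 25.7
```

Request:
jog_arm --pt "-1 0 0 -1.5 0" --pt "-0.15 0 0 0 0" --pt "-0.15 0 0 0 0" --pt "-0.15 0 0 0 0" --pt "-0.15 0 0 -5 0" --pt "-0.1 0 0 -15 0" --pt "0 0 0 -35 0" --pt "0.3 0 0 -40 0" --pt "0.3 0 0 -40 0" --pt "0.3 0 0 0 0"

```text
time: 8.08
tool_pos: [0.5904, -0.2107, 0.1571]
tcp_rot: [2.211, 2.211, 0.01]
wrist_force: [1.8, -0.5, 1.4]
width: 0.652
grip_force: 0.0
```

```bash
python3 - <<'E'
from h import *
st(); a=cam("wrist"); save("w4",a[0]); W=xyz(*a[1:]); levels(W,.584,-.209,.04); st()
E
```

```text
8.0833 [ 590.4 -210.7  157.1] [ 1.8 -0.5  1.4] 0.652
15 617 mean [ 583.6 -209.4   25.8] circ [ 583.6 -210.6] 12.4 rect [ 583.6 -210.4] [24.  24.3] 4.2
8.1333 [ 588.9 -210.1  153.7] [ 0.4 -0.2 -0.4] 0.653
```

View pics/w4.png

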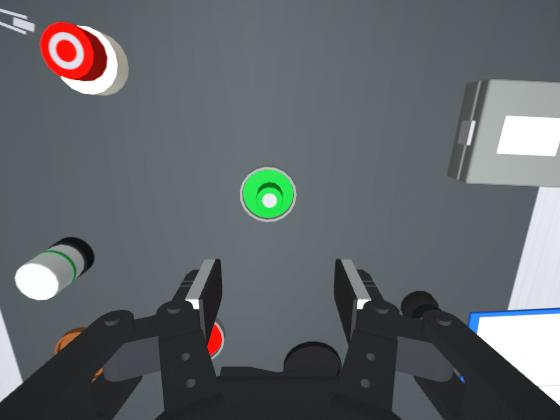

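Green stands flat in its dish at (268,195). Next is red, on pile two.

Request:
jog_arm --pt "0.6 20 -24 -10 0" --pt "0.6 20 -24 -10 0" --pt "0.6 20 -24 -10 0" --pt "0.6 20 -25 -10 0" --pt "0.6 20 -25 -10 0" --pt "0.6 20 -25 -10 0" --pt "0.6 0 0 0 0" --pt "0.6 0 0 0 0"

```text
time: 8.8
tool_pos: [0.4367, -0.0876, 0.2067]
tcp_rot: [2.22, 2.222, 0.001]
wrist_force: [1.4, -0.1, 0.2]
width: 0.799
grip_force: 0.0
```

```bash
python3 - <<'E'
from h import *
st(); a=cam("wrist"); W=xyz(*a[1:]); levels(W,.438,-.091,.04); st()
E
```

```text
8.8 [436.7 -87.6 206.7] [ 1.4 -0.1  0.2] 0.799
15 517 mean [437.9 -91.3  22.2] circ [437.9 -96.1] 25.0 rect [437.9 -95.9] [49.4 48.4] 88.8
37 1098 mean [437.6 -91.6  44.2] circ [437.5 -92.8] 19.1 rect [437.7 -92.1] [36.7 37.2] 89.9
8.85 [437.4 -88.2 206.4] [0.6 0.6 0. ] 0.8
```

Request:
jog_arm --pt "0.3 -4 0 35 0" --pt "0.3 0 0 35 0" --pt "0.3 0 0 35 0" --pt "0.3 0 0 35 0" --pt "0.3 0 0 19 0" --pt "0.3 0 0 12 0" --pt "0.3 0 0 7 0" --pt "0.3 0 0 0 0" --pt "0.3 0 0 0 0"

```text
time: 9.6
tool_pos: [0.4378, -0.0927, 0.0283]
tcp_rot: [-2.222, -2.22, 0.001]
wrist_force: [0.8, 0.5, 1.2]
width: 0.655
grip_force: 0.0
```

Request:
jog_arm --pt "-1 0 0 0 0" --pt "-1 0 0 0 0" --pt "-1 0 0 0 0" --pt "-1 0 0 0 0" --pt "-1 0 0 0 0" --pt "-1 0 0 0 0"

```text
time: 10.1
tool_pos: [0.4389, -0.0927, 0.03]
tcp_rot: [2.22, 2.219, 0.002]
wrist_force: [0.4, -1.1, 5.8]
width: 0.433
grip_force: 25.6
```

Request:
jog_arm --pt "-1 0 0 -2 0" --pt "-1 0 0 -8 0" --pt "-1 0 0 -20 0" --pt "-1 0 0 -35 0" --pt "-1 0 0 -35 0" --pt "-1 0 0 -20 0" --pt "-1 0 0 0 0" --pt "-1 0 0 0 0"

```text
time: 10.77
tool_pos: [0.4383, -0.0925, 0.1503]
tcp_rot: [2.22, 2.219, 0.002]
wrist_force: [-0.0, 0.2, -0.2]
width: 0.43
grip_force: 25.3
```

```bash
python3 - <<'E'
from h import *
st(); a=cam("wrist"); W=xyz(*a[1:]); levels(W,.438,-.091,.05); save("w5",a[0]); st()
E
```

```text
10.7667 [438.3 -92.5 150.3] [-0.   0.2 -0.2] 0.43
15 2338 mean [437.8 -94.7  22.2] circ [437.8 -95.9] 25.1 rect [438.1 -95.6] [48.5 48.7] 87.5
10.8167 [437.  -92.1 148.6] [-0.8 -0.2 -1.3] 0.434
```

View pics/w5.png

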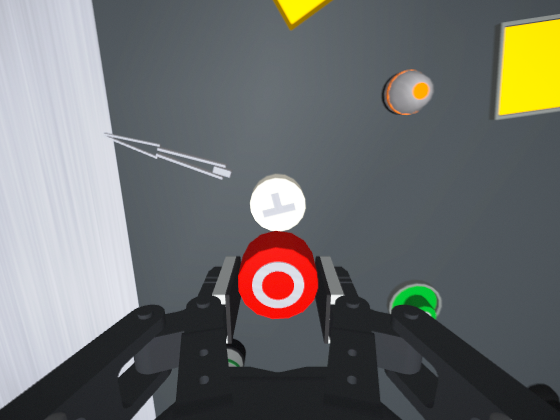

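Red (278,283) is held upright and white stays put. Carrying red to its dish.

Request:
jog_arm --pt "-1 -35 8 0 0" --pt "-1 -35 8 0 0" --pt "-1 -35 8 0 0" --pt "-1 -35 8 0 0" --pt "-1 -35 8 0 0" --pt "-1 -36 8 0 0" --pt "-1 -36 8 0 0" --pt "-1 -36 6 0 0" --pt "-1 0 0 0 0" --pt "-1 0 0 0 0"

```text
time: 11.65
tool_pos: [0.4979, -0.376, 0.1456]
tcp_rot: [-2.221, -2.214, 0.001]
wrist_force: [0.1, 0.6, 0.0]
width: 0.428
grip_force: 25.3
```

Request:
jog_arm --pt "-1 0 0 35 0" --pt "-1 0 0 35 0" --pt "-1 0 0 30 0" --pt "-1 0 0 18 0" --pt "-1 0 0 10 0" --pt "-1 0 0 4 0" --pt "-1 0 0 0 0" --pt "-1 0 0 0 0"

```text
time: 12.32
tool_pos: [0.5001, -0.3753, 0.0177]
tcp_rot: [2.22, 2.221, 0.0]
wrist_force: [0.1, -0.4, 0.1]
width: 0.431
grip_force: 25.3
```

Request:
jog_arm --pt "-1 0 0 1.5 0" --pt "-1 0 0 1 0" --pt "-1 0 0 1 0" --pt "-1 0 0 0 0" --pt "-1 0 0 0 0" --pt "-1 0 0 0 0"

```text
time: 12.82
tool_pos: [0.4996, -0.3755, 0.0136]
tcp_rot: [2.221, 2.221, 0.0]
wrist_force: [-0.1, -0.7, -0.4]
width: 0.433
grip_force: 25.3
```

Request:
jog_arm --pt "-1 0 0 1 0" --pt "-1 0 0 0 0" --pt "-1 0 0 0 0"

```text
time: 13.07
tool_pos: [0.4994, -0.3753, 0.0122]
tcp_rot: [-2.222, -2.221, 0.0]
wrist_force: [1.0, 0.3, -1.0]
width: 0.433
grip_force: 25.3
```

Request:
jog_arm --pt "-1 0 0 1 0" --pt "-1 0 0 0 0" --pt "-1 0 0 0 0"

```text
time: 13.32
tool_pos: [0.4994, -0.3753, 0.0121]
tcp_rot: [-2.221, -2.221, 0.0]
wrist_force: [-1.9, 1.3, 4.9]
width: 0.432
grip_force: 25.7
```

Request:
jog_arm --pt "-1 0 0 0.6 0" --pt "-1 0 0 0 0" --pt "-1 0 0 0 0"

```text
time: 13.57
tool_pos: [0.4995, -0.3754, 0.0121]
tcp_rot: [-2.221, -2.221, 0.0]
wrist_force: [-3.4, 2.5, 9.1]
width: 0.433
grip_force: 26.1
```

Request:
jog_arm --pt "-1 0 0 -1.5 0" --pt "0.12 0 0 0 0" --pt "0.12 0 0 0 0" --pt "0.12 0 0 0 0" --pt "0.12 0 0 -5 0" --pt "0.2 0 0 -15 0" --pt "0.4 0 0 -35 0" --pt "0.6 0 0 -40 0" --pt "0.6 0 0 -40 0" --pt "0.6 0 0 0 0"

```text
time: 14.4
tool_pos: [0.5044, -0.3793, 0.1577]
tcp_rot: [2.21, 2.21, 0.003]
wrist_force: [0.8, -1.7, 1.6]
width: 0.801
grip_force: 0.0
```

```bash
python3 - <<'E'
from h import *
a=cam("wrist"); W=xyz(*a[1:]); levels(W,.4995,-.375,.045); dish(W,a[0],.4995,-.375,(235,20,20),.045); st()
E
```

```text
15 1392 mean [ 498.5 -373.8   26. ] circ [ 498.5 -375. ] 19.0 rect [ 498.7 -374.7] [37.1 37. ] 89.1
dish n 1592 z 0.0042 circ [ 498.3 -375. ] 30.6 rect [ 498.2 -374.9] [60.4 60.2] 14.4
14.45 [ 503.1 -378.3  154.2] [ 0.2 -0.3  0.3] 0.801
```

Request:
jog_arm --pt "0.6 38 -2 -6 0" --pt "0.6 38 -3 -6 0" --pt "0.6 38 -3 -6 0" --pt "0.6 38 -3 -6 0" --pt "0.6 38 -3 -6 0" --pt "0.6 38 -3 -6 0" --pt "0.6 38 -3 -6 0" --pt "0.6 38 -3 -6 0" --pt "0.6 38 -3 -6 0" --pt "0.6 38 -3 -6 0"

```text
time: 15.28
tool_pos: [0.4693, 0.0064, 0.2064]
tcp_rot: [-2.221, -2.22, 0.002]
wrist_force: [1.6, -0.5, 0.6]
width: 0.798
grip_force: 0.0
```

Request:
jog_arm --pt "0.6 39 -2 0 0" --pt "0.6 39 -2 0 0" --pt "0.6 0 0 0 0" --pt "0.6 0 0 0 0"

```text
time: 15.62
tool_pos: [0.4656, 0.0845, 0.2062]
tcp_rot: [-2.216, -2.226, 0.002]
wrist_force: [0.2, -0.4, -0.2]
width: 0.806
grip_force: 0.0
```

```bash
python3 - <<'E'
from h import *
st(); a=cam("wrist"); W=xyz(*a[1:]); levels(W,.467,.084,.05); st()
E
```

```text
15.6167 [465.6  84.5 206.2] [ 0.2 -0.4 -0.2] 0.806
15 1663 mean [464.7  90.   22.2] circ [465.6  85.4] 40.5 rect [465.2  85.2] [70.1 45. ] 33.3
37 1112 mean [467.   84.6  44.2] circ [467.1  83.6] 19.0 rect [467.3  84.1] [37.1 37.3] 42.7
15.6667 [465.8  83.2 206.2] [-0.4  0.6 -0.5] 0.802
```

Red is centred and flat. Grasping blue.

Request:
jog_arm --pt "0.3 0 1 35 0" --pt "0.3 0 0 35 0" --pt "0.3 0 0 35 0" --pt "0.3 0 0 35 0" --pt "0.3 0 0 19 0" --pt "0.3 0 0 12 0" --pt "0.3 0 0 7 0" --pt "0.3 0 0 0 0" --pt "0.3 0 0 0 0"

```text
time: 16.42
tool_pos: [0.4678, 0.0816, 0.0292]
tcp_rot: [-2.223, -2.219, 0.001]
wrist_force: [1.0, 1.0, 0.1]
width: 0.653
grip_force: 0.0
```

Request:
jog_arm --pt "-1 0 0 0 0" --pt "-1 0 0 0 0" --pt "-1 0 0 0 0" --pt "-1 0 0 0 0" --pt "-1 0 0 0 0" --pt "-1 0 0 0 0"

```text
time: 16.92
tool_pos: [0.4692, 0.0826, 0.0307]
tcp_rot: [2.22, 2.22, 0.003]
wrist_force: [-1.0, -2.6, 6.5]
width: 0.428
grip_force: 25.6
```

Request:
jog_arm --pt "-1 0 0 -2 0" --pt "-1 0 0 -8 0" --pt "-1 0 0 -20 0" --pt "-1 0 0 -35 0" --pt "-1 0 0 -35 0" --pt "-1 0 0 -35 0" --pt "-1 0 0 -15 0" --pt "-1 0 0 0 0" --pt "-1 0 0 0 0"

```text
time: 17.67
tool_pos: [0.4679, 0.0829, 0.1802]
tcp_rot: [2.221, 2.221, 0.003]
wrist_force: [-0.1, 0.6, -1.1]
width: 0.427
grip_force: 25.3
```

```bash
python3 - <<'E'
from h import *
st(); a=cam("wrist"); W=xyz(*a[1:]); levels(W,.467,.084,.05); save("w6",a[0]); st()
E
```

```text
17.6667 [467.9  82.9 180.2] [-0.1  0.6 -1.1] 0.427
15 3201 mean [465.5  86.5  22.2] circ [465.3  85.3] 40.7 rect [465.3  85.3] [69.7 45.2] 33.2
17.7167 [466.7  82.7 178.4] [-0.5  0.  -0.7] 0.431
```

View pics/w6.png

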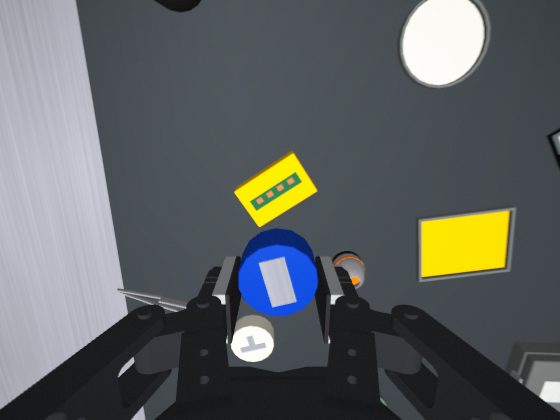

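Blue (278,272) is held upright and yellow is undisturbed. Carrying blue.

Request:
jog_arm --pt "-1 37 1 0 0" --pt "-1 37 1 0 0" --pt "-1 37 1 0 0" --pt "-1 37 1 0 0" --pt "-1 37 1 0 0" --pt "-1 37 1 0 0" --pt "-1 37 1 0 0" --pt "-1 36 2 0 0" --pt "-1 0 0 0 0" --pt "-1 0 0 0 0"

```text
time: 18.55
tool_pos: [0.4747, 0.3783, 0.1757]
tcp_rot: [-2.218, -2.224, 0.009]
wrist_force: [0.9, -0.6, -1.2]
width: 0.43
grip_force: 25.3
```

Request:
jog_arm --pt "-1 0 0 35 0" --pt "-1 0 0 35 0" --pt "-1 0 0 35 0" --pt "-1 0 0 25 0" --pt "-1 0 0 18 0" --pt "-1 0 0 9 0" --pt "-1 0 0 4 0" --pt "-1 0 0 0 0" --pt "-1 0 0 0 0"

```text
time: 19.3
tool_pos: [0.4773, 0.3776, 0.019]
tcp_rot: [2.222, 2.22, 0.002]
wrist_force: [0.4, 0.4, -1.2]
width: 0.433
grip_force: 25.3
```

Request:
jog_arm --pt "-1 0 0 2 0" --pt "-1 0 0 1 0" --pt "-1 0 0 1 0" --pt "-1 0 0 0 0" --pt "-1 0 0 0 0"

```text
time: 19.72
tool_pos: [0.4768, 0.3779, 0.0146]
tcp_rot: [2.221, 2.221, 0.001]
wrist_force: [-0.5, 0.6, -0.7]
width: 0.428
grip_force: 25.3
```

Request:
jog_arm --pt "-1 0 0 1.5 0" --pt "-1 0 0 0 0" --pt "-1 0 0 0 0"

```text
time: 19.97
tool_pos: [0.4768, 0.3778, 0.0128]
tcp_rot: [2.222, 2.221, 0.001]
wrist_force: [1.0, -0.7, 0.1]
width: 0.427
grip_force: 25.3
```

Request:
jog_arm --pt "-1 0 0 1 0" --pt "-1 0 0 0 0" --pt "-1 0 0 0 0"

```text
time: 20.22
tool_pos: [0.4768, 0.3779, 0.0127]
tcp_rot: [-2.222, -2.221, -0.0]
wrist_force: [-3.2, -0.5, 5.3]
width: 0.429
grip_force: 25.8
```

Request:
jog_arm --pt "-1 0 0 -0.8 0" --pt "0.12 0 0 0 0" --pt "0.12 0 0 0 0" --pt "0.12 0 0 0 0" --pt "0.12 0 0 -5 0" --pt "0.2 0 0 -15 0" --pt "0.4 0 0 -35 0" --pt "0.6 0 0 -40 0" --pt "0.8 0 0 -40 0" --pt "0.8 0 0 0 0"

```text
time: 21.05
tool_pos: [0.4817, 0.3814, 0.1579]
tcp_rot: [2.22, 2.219, 0.025]
wrist_force: [1.4, 0.8, 1.5]
width: 0.898
grip_force: 0.0
```

```bash
python3 - <<'E'
from h import *
a=cam("wrist"); W=xyz(*a[1:]); levels(W,.477,.378,.045); dish(W,a[0],.477,.378,(30,69,215),.045); st()
E
```

```text
15 1355 mean [475.6 380.6  25.9] circ [475.6 379.4] 18.8 rect [475.5 379.5] [36.5 37. ] 0.9
dish n 1121 z 0.0042 circ [476.  375.5] 30.8 rect [477.  373.4] [61.3 55.4] 21.5
21.1 [480.4 380.4 154.4] [-0.1 -0.  -0.7] 0.9
```

Request:
jog_arm --pt "0.8 -39 -4 -5 0" --pt "0.8 -39 -4 -5 0" --pt "0.8 -39 -4 -5 0" --pt "0.8 -39 -4 -5 0" --pt "0.8 -39 -4 -5 0" --pt "0.8 -39 -3 -5 0" --pt "0.8 -39 -3 -5 0" --pt "0.8 -39 -3 -5 0" --pt "0.8 -39 -3 -5 0" --pt "0.8 -39 -3 -5 0"

```text
time: 21.93
tool_pos: [0.4402, -0.0139, 0.1968]
tcp_rot: [-2.221, -2.221, 0.001]
wrist_force: [1.2, 0.3, -0.4]
width: 0.898
grip_force: 0.0
```

Request:
jog_arm --pt "0.8 -39 -3 0 0" --pt "0.8 -39 -3 0 0" --pt "0.8 -5 0 0 0" --pt "0.8 0 0 0 0" --pt "0.8 0 0 0 0"

```text
time: 22.35
tool_pos: [0.4349, -0.0951, 0.1967]
tcp_rot: [-2.222, -2.218, 0.0]
wrist_force: [0.2, 0.4, -0.6]
width: 0.9
grip_force: 0.0
```

```bash
python3 - <<'E'
from h import *
st(); a=cam("wrist"); W=xyz(*a[1:]); levels(W,.438,-.096,.05); st()
E
```

```text
22.35 [434.9 -95.1 196.7] [ 0.2  0.4 -0.6] 0.9
15 1782 mean [437.8 -95.   22.2] circ [437.9 -96. ] 25.0 rect [437.9 -95.7] [48.7 49.3] 27.8
22.4 [435.1 -94.4 196.7] [ 0.7  0.9 -0.6] 0.901
```

Request:
jog_arm --pt "0.6 -1 3 35 0" --pt "0.6 0 0 35 0" --pt "0.6 0 0 35 0" --pt "0.6 0 0 35 0" --pt "0.6 0 0 26 0" --pt "0.6 0 0 15 0" --pt "0.6 0 0 8 0" --pt "0.6 0 0 2 0" --pt "0.6 0 0 0 0" --pt "0.6 0 0 0 0" --force 30

```text
time: 23.23
tool_pos: [0.4399, -0.096, 0.0076]
tcp_rot: [2.219, 2.221, 0.002]
wrist_force: [0.9, -0.5, -0.1]
width: 0.799
grip_force: 0.0
```

Request:
jog_arm --pt "-1 0 0 0 0" --pt "-1 0 0 0 0" --pt "-1 0 0 0 0" --pt "-1 0 0 0 0" --pt "-1 0 0 0 0" --pt "-1 0 0 0 0"

```text
time: 23.73
tool_pos: [0.4401, -0.0966, 0.0082]
tcp_rot: [2.221, 2.219, 0.003]
wrist_force: [-0.7, 1.7, 6.0]
width: 0.569
grip_force: 30.6
```

Request:
jog_arm --pt "-1 0 0 -2 0" --pt "-1 0 0 -8 0" --pt "-1 0 0 -20 0" --pt "-1 0 0 -35 0" --pt "-1 0 0 -35 0" --pt "-1 0 0 -35 0" --pt "-1 0 0 -15 0" --pt "-1 0 0 0 0" --pt "-1 0 0 0 0"

```text
time: 24.48
tool_pos: [0.4392, -0.0966, 0.1578]
tcp_rot: [2.22, 2.219, 0.002]
wrist_force: [-0.2, -0.5, -0.6]
width: 0.567
grip_force: 31.4
```

```bash
python3 - <<'E'
from h import *
st(); a=cam("wrist"); save("w7",a[0]); st()
E
```

```text
24.4833 [439.2 -96.6 157.8] [-0.2 -0.5 -0.6] 0.567
24.5333 [437.9 -96.2 156.1] [ 0.6  0.9 -1.6] 0.565
```

View pics/w7.png

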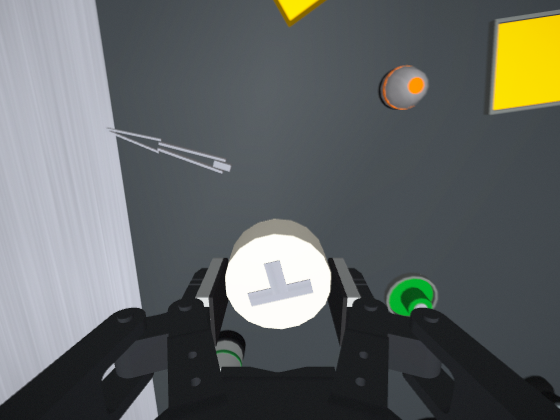

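White (278,280) is held upright. Carrying it to the white dish.

Request:
jog_arm --pt "-1 32 18 0 0" --pt "-1 32 18 0 0" --pt "-1 32 18 0 0" --pt "-1 32 18 0 0" --pt "-1 32 18 0 0" --pt "-1 32 18 0 0" --pt "-1 32 18 0 0" --pt "-1 32 18 0 0" --pt "-1 32 18 0 0" --pt "-1 32 17 0 0"

```text
time: 25.37
tool_pos: [0.6163, 0.2247, 0.1527]
tcp_rot: [-2.22, -2.22, 0.008]
wrist_force: [0.9, -0.4, -0.2]
width: 0.573
grip_force: 31.4
```

Request:
jog_arm --pt "-1 0 0 0 0" --pt "-1 0 0 0 0" --pt "-1 0 0 0 0"

```text
time: 25.62
tool_pos: [0.6157, 0.2229, 0.1534]
tcp_rot: [-2.219, -2.22, 0.008]
wrist_force: [0.0, -0.3, -2.1]
width: 0.568
grip_force: 31.4
```

```bash
python3 - <<'E'
from h import *
st(); a=cam("wrist"); W=xyz(*a[1:]); dish(W,a[0],.6177,.2234,(250,246,240),.05); st()
E
```

```text
25.6167 [615.7 222.9 153.4] [ 0.  -0.3 -2.1] 0.568
dish n 3860 z 0.0042 circ [616.8 220.4] 36.5 rect [616.9 225. ] [62.5 72.3] 87.6
25.6667 [615.8 222.4 154.1] [ 0.2  0.3 -1.7] 0.564
```

Request:
jog_arm --pt "-1 -1 1 35 0" --pt "-1 0 0 35 0" --pt "-1 0 0 30 0" --pt "-1 0 0 18 0" --pt "-1 0 0 10 0" --pt "-1 0 0 6 0" --pt "-1 0 0 2 0" --pt "-1 0 0 0 0" --pt "-1 0 0 0 0"

```text
time: 26.42
tool_pos: [0.62, 0.2228, 0.0223]
tcp_rot: [2.221, 2.22, 0.004]
wrist_force: [0.5, -0.3, -1.8]
width: 0.57
grip_force: 31.5
```

Request:
jog_arm --pt "-1 0 0 1 0" --pt "-1 0 0 1 0" --pt "-1 0 0 1 0" --pt "-1 0 0 0 0" --pt "-1 0 0 0 0"

```text
time: 26.83
tool_pos: [0.6186, 0.2227, 0.0176]
tcp_rot: [2.222, 2.221, 0.0]
wrist_force: [-0.4, -0.0, -0.9]
width: 0.567
grip_force: 31.5
```

Request:
jog_arm --pt "-1 0 0 1 0" --pt "-1 0 0 0 0" --pt "-1 0 0 0 0"

```text
time: 27.08
tool_pos: [0.6185, 0.2226, 0.0163]
tcp_rot: [-2.222, -2.221, 0.0]
wrist_force: [0.0, -0.0, -0.6]
width: 0.569
grip_force: 31.5
```

Request:
jog_arm --pt "-1 0 0 1 0" --pt "-1 0 0 1 0" --pt "-1 0 0 0 0" --pt "-1 0 0 0 0"

```text
time: 27.42
tool_pos: [0.6185, 0.2226, 0.0143]
tcp_rot: [-2.222, -2.221, 0.0]
wrist_force: [-0.3, 0.9, -0.7]
width: 0.567
grip_force: 31.5
```

Request:
jog_arm --pt "-1 0 0 1 0" --pt "-1 0 0 0 0" --pt "-1 0 0 0 0"

```text
time: 27.67
tool_pos: [0.6186, 0.2226, 0.0134]
tcp_rot: [-2.222, -2.221, 0.0]
wrist_force: [-0.6, 0.4, -0.7]
width: 0.564
grip_force: 31.5
```

Request:
jog_arm --pt "-1 0 0 1 0" --pt "-1 0 0 0 0" --pt "-1 0 0 0 0"

```text
time: 27.92
tool_pos: [0.6186, 0.2226, 0.0124]
tcp_rot: [-2.222, -2.221, 0.0]
wrist_force: [0.7, 0.8, -1.4]
width: 0.569
grip_force: 31.5
```

Request:
jog_arm --pt "-1 0 0 1 0" --pt "-1 0 0 0 0" --pt "-1 0 0 0 0"

```text
time: 28.17
tool_pos: [0.6187, 0.2227, 0.0123]
tcp_rot: [2.222, 2.221, 0.0]
wrist_force: [-3.4, 0.1, 5.2]
width: 0.57
grip_force: 31.9
```

Request:
jog_arm --pt "-1 0 0 0.6 0" --pt "-1 0 0 0 0" --pt "-1 0 0 0 0"

```text
time: 28.42
tool_pos: [0.6187, 0.2227, 0.0123]
tcp_rot: [2.222, 2.221, 0.0]
wrist_force: [-3.8, -1.8, 8.6]
width: 0.572
grip_force: 32.3
```

Request:
jog_arm --pt "-1 0 0 -1.2 0" --pt "0.38 0 0 0 0" --pt "0.38 0 0 0 0" --pt "0.38 0 0 0 0" --pt "0.38 0 0 -5 0" --pt "0.4 0 0 -15 0" --pt "0.6 0 0 -35 0" --pt "0.8 0 0 -40 0" --pt "0.8 0 0 -40 0" --pt "0.8 0 0 0 0"

```text
time: 29.25
tool_pos: [0.625, 0.2247, 0.1594]
tcp_rot: [2.216, 2.215, 0.025]
wrist_force: [2.1, 1.0, 1.2]
width: 0.902
grip_force: 0.0
```

```bash
python3 - <<'E'
from h import *
a=cam("wrist"); W=xyz(*a[1:]); levels(W,.6177,.2234,.05); dish(W,a[0],.6177,.2234,(250,246,240),.05);st()
E
```

```text
15 2316 mean [617.7 224.7  26. ] circ [617.7 223.4] 24.9 rect [617.7 223.5] [49.4 49. ] 73.5
dish n 1796 z 0.0042 circ [617.1 221. ] 36.6 rect [616.9 221.3] [72.5 71.9] 88.8
29.3 [623.5 224.2 155.9] [ 0.3 -0.1 -0.4] 0.903
```

Request:
jog_arm --pt "0.8 -26 -30 -10 0" --pt "0.8 -27 -31 -10 0" --pt "0.8 -28 -31 -10 0" --pt "0.8 -28 -31 -10 0" --pt "0.8 -28 -31 0 0" --pt "0.8 0 0 0 0" --pt "0.8 0 0 0 0"

```text
time: 29.88
tool_pos: [0.4649, 0.0867, 0.186]
tcp_rot: [-2.224, -2.219, 0.001]
wrist_force: [1.0, 1.1, 0.1]
width: 0.902
grip_force: 0.0
```

Request:
jog_arm --pt "0.8 0 0 0 7.1" --pt "0.8 0 0 0 7.1" --pt "0.8 0 0 0 7.1" --pt "0.8 0 0 0 7.1" --pt "0.8 0 0 0 7.1" --pt "0.8 0 0 0 7.1" --pt "0.8 0 0 0 7.1" --pt "0.8 0 0 0 7.1" --pt "0.8 0 0 0 0" --pt "0.8 0 0 0 0"

```text
time: 30.72
tool_pos: [0.4677, 0.0884, 0.1863]
tcp_rot: [-3.009, -0.903, 0.0]
wrist_force: [-1.1, 0.5, 0.2]
width: 0.901
grip_force: 0.0
```

```bash
cat >> h.py <<'E'
def yaw():
    R=cv2.Rodrigues(np.array(bot.read_state()["tcp_rot"],float))[0]; print("yaw",np.degrees(np.arctan2(R[1,0],R[0,0])).round(2))
E
python3 - <<'E'
from h import *
st(); yaw(); a=cam("wrist"); W=xyz(*a[1:]); levels(W,.465,.085,.06); dish(W,a[0],.672,.023,(247,207,0),.065); st(); yaw()
c=bot.read_camera("top"); 
a=cam("top"); W=xyz(*a[1:]); dish(W,a[0],.672,.023,(247,207,0),.065)
E
```

```text
30.7167 [467.7  88.4 186.3] [-1.1  0.5  0.2] 0.901
yaw 33.42
15 3027 mean [466.7  86.3  22.2] circ [465.1  85.3] 40.9 rect [465.4  85.5] [69.9 45. ] 33.2
dish n 7476 z 0.0041 circ [671.7  20.5] 56.9 rect [671.5  20.5] [93.3 68.4] 7.6
30.7667 [467.6  88.3 186.3] [0.3 0.5 0.5] 0.897
yaw 33.41
dish n 849 z 0.0039 circ [671.9  23.2] 53.8 rect [672.4  23.1] [91.2 67.1] 7.7
```

White is centred and flat. Grasping yellow across its 45 mm side.

Request:
jog_arm --pt "0.6 -3.6 1.2 35 0" --pt "0.6 0 0 35 0" --pt "0.6 0 0 35 0" --pt "0.6 0 0 30 0" --pt "0.6 0 0 22 0" --pt "0.6 0 0 14 0" --pt "0.6 0 0 7 0" --pt "0.6 0 0 2 0" --pt "0.6 0 0 0 0" --pt "0.6 0 0 0 0"

```text
time: 31.7
tool_pos: [0.4658, 0.085, 0.0074]
tcp_rot: [3.01, 0.898, 0.003]
wrist_force: [0.1, 0.3, 0.2]
width: 0.801
grip_force: 0.0
```

Request:
jog_arm --pt "-1 0 0 0 0" --pt "-1 0 0 0 0" --pt "-1 0 0 0 0" --pt "-1 0 0 0 0" --pt "-1 0 0 0 0" --pt "-1 0 0 0 0" --pt "-1 0 0 0 0"

```text
time: 32.28
tool_pos: [0.466, 0.0851, 0.0077]
tcp_rot: [3.01, 0.897, 0.004]
wrist_force: [-0.7, -0.3, 6.4]
width: 0.517
grip_force: 31.6
```

Request:
jog_arm --pt "-1 0 0 -2 0" --pt "-1 0 0 -8 0" --pt "-1 0 0 -20 0" --pt "-1 0 0 -35 0" --pt "-1 0 0 -35 0" --pt "-1 0 0 -35 0" --pt "-1 0 0 -15 0" --pt "-1 0 0 0 0" --pt "-1 0 0 0 0" --pt "-1 0 0 0 0"

```text
time: 33.12
tool_pos: [0.4633, 0.0847, 0.155]
tcp_rot: [-3.01, -0.897, 0.004]
wrist_force: [-0.7, -0.7, -0.8]
width: 0.516
grip_force: 31.0
```

```bash
python3 - <<'E'
from h import *
st(); yaw(); a=cam("wrist"); save("w8",a[0]); W=xyz(*a[1:]); 
P=W*1000; m=(np.hypot(P[...,0]-466,P[...,1]-86)<60)&(P[...,2]>125)
m&=(a[0][...,0]>180)&(a[0][...,2]<90)
p=P[m]; p=p[p[:,2]>np.percentile(p[:,2],90)-3]; R=cv2.minAreaRect(p[:,:2].astype(np.float32)); print(len(p),p.mean(0),R)
E
```

```text
33.1167 [463.3  84.7 155. ] [-0.7 -0.7 -0.8] 0.516
yaw 33.19
10209 [465.82158334  86.84754853 169.3450212 ] ((463.1266174316406, 85.09440612792969), (70.37174987792969, 44.77668762207031), 33.15318298339844)
```

View pics/w8.png

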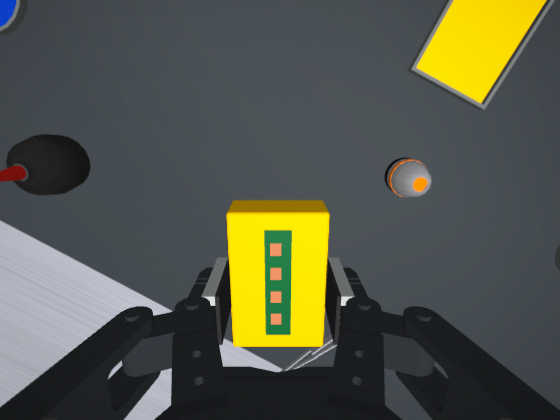

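Yellow (278,275) is held square. Turning it to 7.6° and carrying it to the yellow dish.

Request:
jog_arm --pt "-1 0 0 0 6.4" --pt "-1 0 0 0 6.4" --pt "-1 0 0 0 6.4" --pt "-1 0 0 0 6.4" --pt "-1 0 0 0 0" --pt "-1 0 0 0 0"

```text
time: 33.67
tool_pos: [0.4633, 0.0847, 0.1544]
tcp_rot: [3.134, 0.213, -0.006]
wrist_force: [0.0, -0.4, -1.4]
width: 0.514
grip_force: 30.9
```

Request:
jog_arm --pt "-1 28 13 0 0" --pt "-1 28 13 0 0" --pt "-1 28 13 0 0" --pt "-1 28 13 0 0" --pt "-1 28 13 0 0" --pt "-1 28 13 0 0" --pt "-1 30 13 0 0" --pt "-1 0 0 0 0" --pt "-1 0 0 0 0" --pt "-1 0 0 0 0"

```text
time: 34.5
tool_pos: [0.6718, 0.0208, 0.1547]
tcp_rot: [-3.134, -0.21, 0.005]
wrist_force: [0.9, -0.3, -1.4]
width: 0.516
grip_force: 31.0
```

```bash
python3 - <<'E'
from h import *
st(); yaw(); a=cam("wrist"); save("w9",a[0]); W=xyz(*a[1:]); dish(W,a[0],.672,.022,(247,207,0),.065)
P=W*1000; m=(np.hypot(P[...,0]-671,P[...,1]-22)<60)&(P[...,2]>125)
m&=(a[0][...,0]>180)&(a[0][...,2]<90)
p=P[m]; p=p[p[:,2]>np.percentile(p[:,2],90)-3]; R=cv2.minAreaRect(p[:,:2].astype(np.float32)); print(len(p),p.mean(0),R)
E
```

```text
34.5 [671.8  20.8 154.7] [ 0.9 -0.3 -1.4] 0.516
yaw 7.66
dish n 3853 z 0.0042 circ [691.4  24. ] 42.0 rect [691.9  24.4] [51.  68.6] 7.9
10197 [674.99639792  21.30969179 168.98910157] ((671.5744018554688, 20.807212829589844), (70.42739868164062, 44.67018127441406), 7.505284309387207)
```

Aligned in position and angle. Lowering; contact is expected at about TCP 12 mm.

Request:
jog_arm --pt "-1 0 0.5 35 0" --pt "-1 0 0 35 0" --pt "-1 0 0 30 0" --pt "-1 0 0 20 0" --pt "-1 0 0 11 0" --pt "-1 0 0 6 0" --pt "-1 0 0 2 0" --pt "-1 0 0 0 0" --pt "-1 0 0 0 0" --pt "-1 0 0 0 0"

```text
time: 35.38
tool_pos: [0.6746, 0.0203, 0.0195]
tcp_rot: [3.134, 0.208, 0.006]
wrist_force: [0.4, 0.3, -0.6]
width: 0.519
grip_force: 30.9
```

Request:
jog_arm --pt "-1 0 0 1 0" --pt "-1 0 0 0 0" --pt "-1 0 0 0 0"

```text
time: 35.63
tool_pos: [0.6733, 0.0202, 0.0169]
tcp_rot: [3.135, 0.208, 0.001]
wrist_force: [0.1, 0.1, -0.4]
width: 0.518
grip_force: 30.9
```

Request:
jog_arm --pt "-1 0 0 1 0" --pt "-1 0 0 0 0" --pt "-1 0 0 0 0"

```text
time: 35.88
tool_pos: [0.6728, 0.0203, 0.0151]
tcp_rot: [-3.135, -0.208, 0.001]
wrist_force: [-0.5, 0.4, -1.0]
width: 0.517
grip_force: 30.9
```

Request:
jog_arm --pt "-1 0 0 1 0" --pt "-1 0 0 0 0" --pt "-1 0 0 0.8 0" --pt "-1 0 0 0 0" --pt "-1 0 0 0 0"

```text
time: 36.3
tool_pos: [0.6729, 0.0203, 0.0134]
tcp_rot: [3.135, 0.208, -0.0]
wrist_force: [0.1, 0.3, -1.3]
width: 0.517
grip_force: 30.9
```

Request:
jog_arm --pt "-1 0 0 1 0" --pt "-1 0 0 0 0" --pt "-1 0 0 0 0"

```text
time: 36.55
tool_pos: [0.6729, 0.0203, 0.0124]
tcp_rot: [3.135, 0.208, -0.0]
wrist_force: [0.0, 0.7, -1.0]
width: 0.521
grip_force: 30.9
```

Request:
jog_arm --pt "-1 0 0 1 0" --pt "-1 0 0 0 0" --pt "-1 0 0 0 0"

```text
time: 36.8
tool_pos: [0.6732, 0.0203, 0.0118]
tcp_rot: [3.135, 0.208, 0.001]
wrist_force: [-0.2, -0.7, 1.8]
width: 0.519
grip_force: 31.2
```

Request:
jog_arm --pt "-1 0 0 0.6 0" --pt "-1 0 0 0 0" --pt "-1 0 0 0 0"

```text
time: 37.05
tool_pos: [0.6732, 0.0203, 0.0118]
tcp_rot: [3.135, 0.208, 0.001]
wrist_force: [-2.5, -0.5, 5.6]
width: 0.522
grip_force: 31.6
```

Request:
jog_arm --pt "-1 0 0 -0.8 0" --pt "0.26 0 0 0 0" --pt "0.26 0 0 0 0" --pt "0.26 0 0 0 0" --pt "0.26 0 0 -5 0" --pt "0.4 0 0 -15 0" --pt "0.6 0 0 -35 0" --pt "0.8 0 0 -40 0" --pt "0.8 0 0 -40 0" --pt "0.8 0 0 0 0"

```text
time: 37.88
tool_pos: [0.6797, 0.0203, 0.1594]
tcp_rot: [3.133, 0.208, 0.029]
wrist_force: [2.7, 0.7, 1.8]
width: 0.905
grip_force: 0.0
```

Request:
jog_arm --pt "0.8 -25 0 -20 0" --pt "0.8 -25 0 -20 0" --pt "0.8 -25 0 -20 0" --pt "0.8 0 0 0 0" --pt "0.8 0 0 0 0"

```text
time: 38.3
tool_pos: [0.5995, 0.0103, 0.21]
tcp_rot: [3.134, 0.207, 0.009]
wrist_force: [0.4, 0.3, -0.1]
width: 0.899
grip_force: 0.0
```

```bash
python3 - <<'E'
from h import *
a=cam("wrist"); save("w10",a[0]); W=xyz(*a[1:]); levels(W,.672,.021,.05); dish(W,a[0],.672,.022,(247,207,0),.065); st()
a=cam("scene"); save("scene1",cv2.resize(a[0],(800,600))); W=xyz(*a[1:])
for n,x,y in(("b",.4756,.3795),("g",.5836,-.2106),("r",.4985,-.375),("w",.6177,.2234)): print(n); levels(W,x,y,.035)
E
```

```text
15 3283 mean [673.7  20.3  26.3] circ [672.8  19.9] 40.7 rect [672.7  20.2] [68.6 45.1] 7.6
dish n 2683 z 0.0042 circ [671.1  21.5] 57.4 rect [670.6  21.4] [93.7 68.8] 7.6
38.35 [599.4  10.4 208.4] [-0.2  0.2 -0.2] 0.903
b
15 150 mean [477.1 383.6  24.2] circ [471.7 381.1] 23.7 rect [475.4 381.4] [41.4 36.2] 46.9
g
15 44 mean [ 585.7 -206.4   23.1] circ [ 593.3 -209.5] 21.1 rect [ 587.2 -205. ] [41.7 23.4] 52.4
r
15 82 mean [ 501.3 -369.1   23.9] circ [ 499.4 -371.9] 20.9 rect [ 499.9 -372. ] [41.1 35.7] 64.1
w
15 221 mean [620.7 226.2  25.1] circ [619.  225.8] 25.9 rect [619.2 224.8] [48.9 48.6] 59.0
```

View pics/scene1.png

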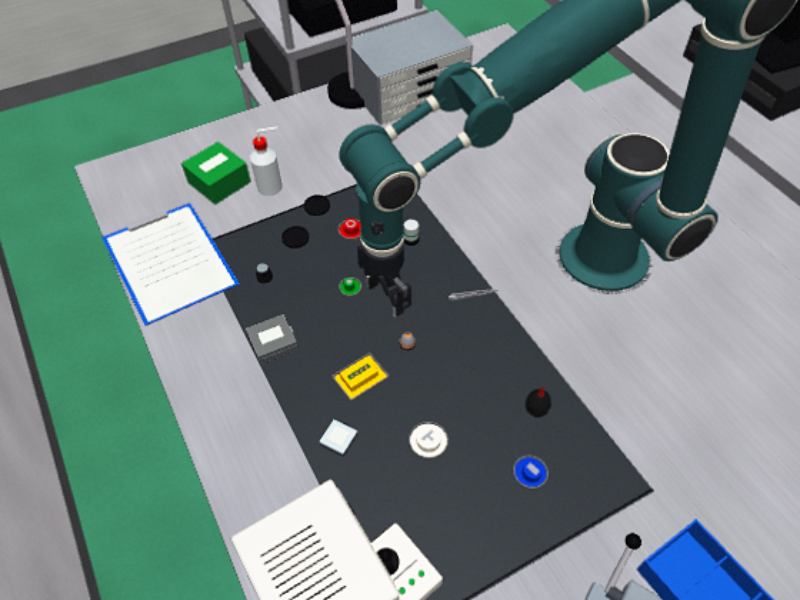

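All five mounts stand in their dishes: yellow (360,375), white (428,438), blue (531,471), green (349,286), red (349,229). I hand in after a quick check that yellow is level.

```bash
python3 - <<'E'
from h import *
a=cam("wrist"); W=xyz(*a[1:]); m=(np.hypot(W[...,0]-.672,W[...,1]-.021)<.03)&(W[...,2]>.02); P=W[m]
c=np.linalg.lstsq(np.c_[P[:,:2],np.ones(len(P))],P[:,2],rcond=None)[0]; t=np.degrees(np.hypot(*c[:2])); print(t,len(P))
if t<1.2: print(bot.finish_job())
E
```

```text
0.08174799367247301 2609
the job is handed in; nothing more can be done
None
```

All five mounts stand polished face up and flat on the lining of their own dishes (yellow square in its dish), all are let go of, and the job was handed in at about 38 s.

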